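# Close the gouge canister and offer up its opened padlock

### The job

Lock up the gouge canister: first turn its metal collar by the yellow lever, counter-clockwise, all the way to the locked stop so that its tab lies in line with the fixed hasp. Then turn the padlock's dial until its white line clicks into the notch at the red mark, pull the shackle fully open, and lift the lock off its stand by its blue body. Finish while holding the open lock level in the air in front of the hasp, not touching it, with the shackle pointing squarely at the hasp eye and its bow about 30 mm from it; leave the hammer, the wooden rosette and the gouge where they lie.

Things in the scene. Friction and masses are not known exactly. Their poses are not given: they have to be found in the camera images.
- canister: round green steel canister 110 mm across, fixed on a 150 mm square board, wooden lid at 93 mm height; origin on its axis at the bench top, z up. Its fixed dark hasp plate (34 mm wide, 5 mm thick, outer face 80.5 mm from the axis, up to 129 mm high) stands on its local -y side. Position and yaw vary
- collar (a joint): aluminium closing collar (120 mm across, top 96 mm high) captive on the canister, turns about its vertical axis; rad, grows counter-clockwise from above, 0 to 1.3; 1.3 is the hard stop = locked: red mark on the collar at the red mark on the lid, its tab just inside the fixed hasp plate. Stays where left (friction 0.12 N m)
- collar_lever (a point): middle of the top edge of the upright yellow lever on the collar, 126 mm above the bench, 53 mm from the canister's axis; the lever is 26 mm long radially, 10 mm thick tangentially and stands 30 mm above the collar; turns with the collar
- hasp_eye (a point): centre of the 14 mm eye in the outer face of the fixed hasp plate, 112 mm above the bench, 80.5 mm from the canister's axis in its local -y direction; axes as the canister's; the eye's axis is local y
- stand: fixed wooden lock stand: H-shaped foot 84 x 86 mm, 12 mm high, four corner posts to 26 mm height and a stop block at each end (20 mm wide, to 32 mm height, the front one between the shackle's legs) keep the lock from turning and sliding; it lifts straight up out. Origin under its centre, at the bench top
- lock: loose blue padlock lying face up on the stand, body 60 (x) x 56 (y) x 26 (z) mm, 0.4 kg in all; origin at the centre of the body's underside (12 mm above the bench at first), z up, local +x towards the shackle, at first roughly world +y. The sides at local y = +-28 mm are clear of posts for 20 mm either way of the middle
- dial (a joint): black knurled knob on the lock's face, 34 mm across, 19 mm high, vertical axis through the lock's origin; rad = angle of its white line from the red mark, counter-clockwise positive from above. 0 (line towards the shackle) opens, within 0.1 rad. Notches click every 0.524 rad (up to 0.08 N m). Range -0.7 to 2.2; starts counter-clockwise: turn clockwise
- dial_top (a point): centre of the knob's top, 46 mm above the lock's underside (58 mm above the bench at first)
- shackle (a joint): shackle's travel out of the lock along the lock's +x, m; 0 closed, 0.020 fully open (stop). Blocked at about 3 mm unless the dial stands at the red mark; then it slides against 2 N of friction and stays
- bow (a point): middle of the shackle's cross bar (8 mm round steel, along the lock's y, straight for 20 mm), 80 mm from the lock's origin along +x when closed, 13 mm above its underside (25 mm above the bench at first); moves with the shackle. Inner width of the shackle 34 mm, room between bar and stand block 37 mm
- mallet: bystander: hammer lying on the bench, about 300 mm long; leave alone
- rosette: bystander: carved wooden rosette, 106 mm across, 33 mm high; leave alone
- gouge: bystander: gouge with wooden handle, 225 mm long, lying on the bench; leave alone
There are look-alikes about, which are no part of the job. Several things have the shape of the stand; the one meant has the colours described above.

How it is judged:
By the outcome, as a careful person would: the job done as asked, in the order asked, and still so for the second after the job is handed in, while the arm keeps its last pose, push and grip.
It also fails if it takes over 67 s, if anything falls off the work surface, if the arm or the gripper's body presses on something with over 40 N, if the wrist force passes 120 N, or if a joint passes its speed limit or range.

### The arm

A 6-joint arm with a two-finger parallel gripper is mounted at the origin on the work surface. World frame = base frame: x ahead of the robot, y to its left, z up, the work surface at z = 0. Lengths are in m, angles in degrees, forces in N, time in s.
With the tool pointing down it reaches from about 0.35 to 0.725 m from the base axis. Payload 4.3 kg.
Tool frame: the origin (TCP) lies at the very end of the fingers, on their centre line; the grasp point (between the pads) lies 19 mm behind it; z points along the fingers, y is the line along which they close (so a half turn about z gives the same grasp; the last joint's range is limited). The gripper opens to 85 mm and grips with 20 to 120 N. Pads are 22 mm wide; open, the fingers measure 114 mm over their backs; the gripper's body (76 mm by 85 mm) begins 54 mm behind the grasp point. The pads swing forward as they close: fully open they stand 13 mm farther back than shut.
Start: joints at [67.592, 21.618, 4.641, 73.018, 0, 83.68], TCP at [0.159, 0.553, 0.198] pointing down, gripper open.
Joint ranges: [-156.06, 156.06], [-48.1, 94.91], [-58.44, 69.94], [-101.28, 121.22], [-78.64, 73.56], [-180, 180]. Speed limits (degrees/s): [147.25, 147.25, 180, 180, 180, 180].

### API

Orientations are given as [roll, pitch, yaw] about the fixed x, y, z axes, in that order (R = Rz(yaw) Ry(pitch) Rx(roll)).
In Python, from plant import r, eyes gives the robot as it stands.
- The arm moves only by the tool move_arm, never from a script. Its argument "moves" is a list of rows, each a list of 3 entries, a list of its own where there are three numbers: the finger opening in mm, from 0 to 85.4, then the shift along the world's x, y, z in units of 40 mm (1.0 is 40 mm), then the turn about the world's z in units of 6 degrees (1.0 is 6 degrees). A call has 1 to 10 rows; each row shifts and turns the commanded pose from where the row before left it; what a row does not reach is not made up. A row lasts 1/12 s, in which the tool goes at most 41.7 mm and 7.16 degrees, less where a joint would pass 70% of its speed; a pose out of reach is approached as far as the arm can. A call is refused whole if a number of a shift passes 1 or a number of a turn 1, either way. A call with a gripper value outside its range is refused whole. The fingers move at their own pace and stop on an object; "grip_force" is the grip in N (left out, the last holds). Time passes only in rows, so rows that do not move let the fingers close. It gives the time, the measured TCP pose, the force, the opening and the grip force at its end, in the units of the state.
- r.read_state(): the state, without advancing time (a new reading comes with each control period).
- eyes.snapshot(name): name is "scene" or "side" or "wrist"; returns a dict with "img" (384x512x3 uint8, red, green, blue), "fx", "fy", "cx", "cy" (pixels), "T" (4x4, takes a point from camera to world coordinates); the wrist camera has in their place "hand_eye" (4x4, takes a point from camera to tool coordinates, whose origin is the TCP and whose axes are the flange's). Camera axes: x right, y down, z forward; pixel columns grow to the right and rows downward; lengths in m; the calibration is good to about 2 mm. The wrist camera is an equidistant fisheye: a pixel r from the principal point sees the ray r / f radians off the axis. A picture is of the moment at which its call begins: read the wrist's pose just before it. There is no depth.
- r.finish_job(): hands the job in; it is judged then, once.
The state is a dict: "time": time; "joints": joint angles; "qvel": joint speeds; "tau": joint torques, N m; "ee_pos": TCP position; "tcp_rot": TCP orientation; "ft_force": force on the tool from outside, world axes, zero at the start; "moment": the same for the moment, N m; "gripper_width": opening from 0.0 (shut) to 1.0 (fully open); "grasp_force": force on a finger pad.
Only numpy, scipy, OpenCV 4.12 (cv2) and the standard library are available. Lean on these libraries where they do the work, as an engineer would, in place of code of your own. Each camera call takes 0.05 s, during which the arm holds its last target. There are 200 camera calls.

## Working session

There is one attempt and no reset: what is moved stays moved. The work goes in short steps, Python scripts to look and compute and a tool call to move; the robot and the scene stay as the last step left them, time stands still between calls to the robot, and variables do not carry over. Pictures are saved under pics/ and viewed, at most 10 in all, crops included, and the job is handed in when it is done.

Besides the shell and the picture viewer there is one more tool, called after "Request:" as a command line: name --argument value ..., lists and objects as JSON in quotes. move_arm: Moves the arm, as the interface text tells. Its arguments: {"type":"object","properties":{"moves":{"type":"array","items":{"type":"array"}},"grip_force":{"type":"number"}},"required":["moves"]}

```bash
mkdir -p pics; ls; cat > h.py <<'E'
import numpy as np, cv2
from plant import r, eyes
def save(n,f,crop=None,k=1):
    s=eyes.snapshot(n); im=s["img"]
    if crop: x0,y0,x1,y1=crop; im=im[y0:y1,x0:x1]
    if k!=1: im=cv2.resize(im,None,fx=k,fy=k,interpolation=cv2.INTER_CUBIC)
    cv2.imwrite("pics/"+f,im[:,:,::-1]); return s
def atz(s,u,v,z):
    T=np.array(s["T"]); d=T[:3,:3]@np.array([(u-s["cx"])/s["fx"],(v-s["cy"])/s["fy"],1]); o=T[:3,3]
    return o+d*(z-o[2])/d[2]
def proj(s,p):
    T=np.array(s["T"]); q=T[:3,:3].T@(np.array(p)-T[:3,3]); return s["cx"]+s["fx"]*q[0]/q[2], s["cy"]+s["fy"]*q[1]/q[2]
E
python3 - <<'E'
from h import *
import pickle
a={}
st=r.read_state(); print(st)
ims=[]
for n in ("scene","side","wrist"):
    s=eyes.snapshot(n); a[n]=s; cv2.imwrite(f"pics/{n}0_raw.png",s["img"][:,:,::-1])
    if n!="wrist": print(n,np.round(np.array(s["T"]),3).tolist(),s["fx"],s["cx"],s["cy"])
    else: print(s["hand_eye"],s["fx"])
    cv2.imwrite(f"pics/{n}0.png",cv2.resize(s["img"],(800,600),interpolation=cv2.INTER_CUBIC)[:,:,::-1])
pickle.dump(a,open("a0.pkl","wb"))
E
```

```text
pics
{'time': 0.0, 'joints': array([ 6.75924275e+01,  2.16631697e+01,  4.56221311e+00,  7.30179935e+01,
       -5.19515905e-05,  8.36801217e+01]), 'qvel': array([ 0.01893024, -0.02751045, -0.06580346,  0.10134331,  0.04415255,
        0.09688809]), 'tau': array([-1.32932597e-03, -4.63600481e+01,  2.69876897e+01,  2.06398411e-02,
       -1.47798819e-04, -5.97099543e-06]), 'ee_pos': array([0.15905357, 0.55180516, 0.1966434 ]), 'tcp_rot': array([-1.79881767e+02, -1.30422831e-02,  1.63912292e+02]), 'ft_force': array([-0.71134581,  0.24461798,  0.1859413 ]), 'moment': array([ 0.01643211,  0.0183472 , -0.08233517]), 'grasp_force': 0.0, 'gripper_width': 1.0007946125731662}
scene [[0.378, 0.76, -0.529, 1.093], [0.926, -0.303, 0.227, -0.255], [0.012, -0.575, -0.818, 0.92], [0.0, 0.0, 0.0, 1.0]] 419.1880171040495 255.38357170916018 195.7861126683731
side [[-0.903, -0.296, 0.313, 0.306], [-0.431, 0.625, -0.652, 0.462], [-0.003, -0.723, -0.691, 0.657], [0.0, 0.0, 0.0, 1.0]] 352.28212887065445 256.40099364999736 185.68312685911508
[[ 3.16885060e-05 -9.58868133e-01 -2.83851901e-01  7.15348430e-02]
 [ 9.99998909e-01 -3.88812686e-04  1.42506907e-03  4.57469253e-04]
 [-1.47681854e-03 -2.83851637e-01  9.58867075e-01 -1.74959852e-01]
 [ 0.00000000e+00  0.00000000e+00  0.00000000e+00  1.00000000e+00]] 297.3186396354542
```

View pics/scene0.png

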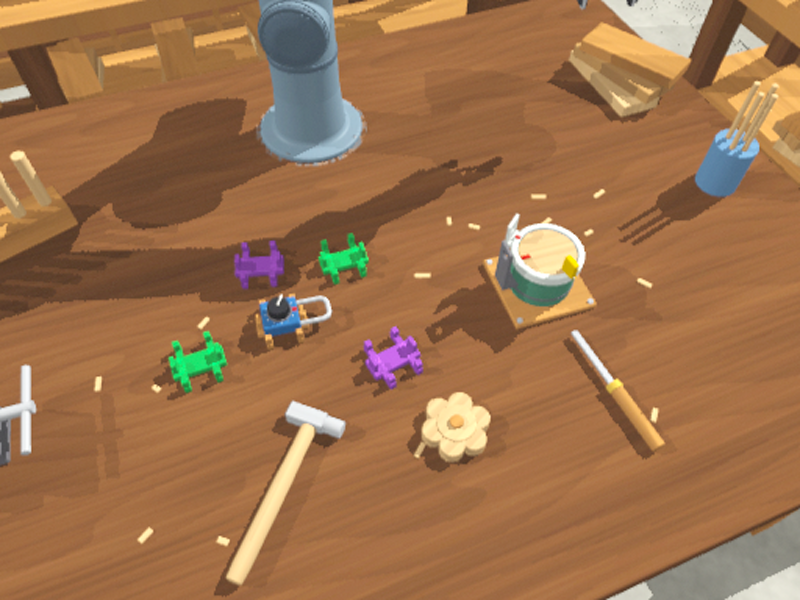

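View pics/side0.png

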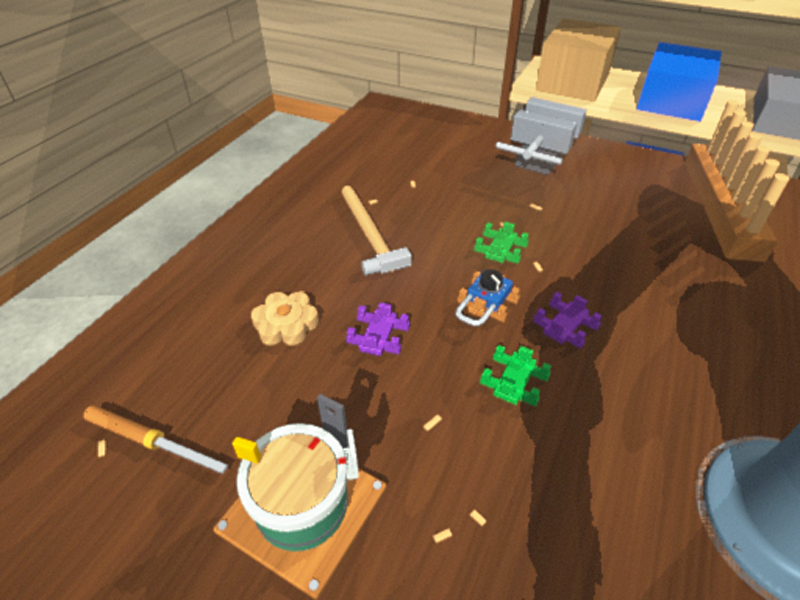

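The scene view has the lock on the orange stand at about (285,315) and the canister at (545,260). The side view has them at (487,292) and (293,480), with the yellow lever at (246,450) and the hasp plate at (332,415). Next I'll make enlarged crops.

```bash
python3 - <<'E'
import cv2,numpy as np
def t(n,x0,y0,w,h,k): 
    im=cv2.imread(f"pics/{n}0_raw.png")[y0:y0+h,x0:x0+w]
    return cv2.resize(im,None,fx=k,fy=k,interpolation=cv2.INTER_CUBIC)
# origin/scales: tiles 400x300 each
A=t("scene",305,130,80,60,5); B=t("side",130,245,133,100,3); C=t("scene",155,175,67,50,6); D=t("side",282,160,67,50,6)
def f(x): return cv2.resize(x,(400,300))
cv2.imwrite("pics/comp.png",np.vstack([np.hstack([f(A),f(B)]),np.hstack([f(C),f(D)])]))
E
```

```text
(no output)
```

View pics/comp.png

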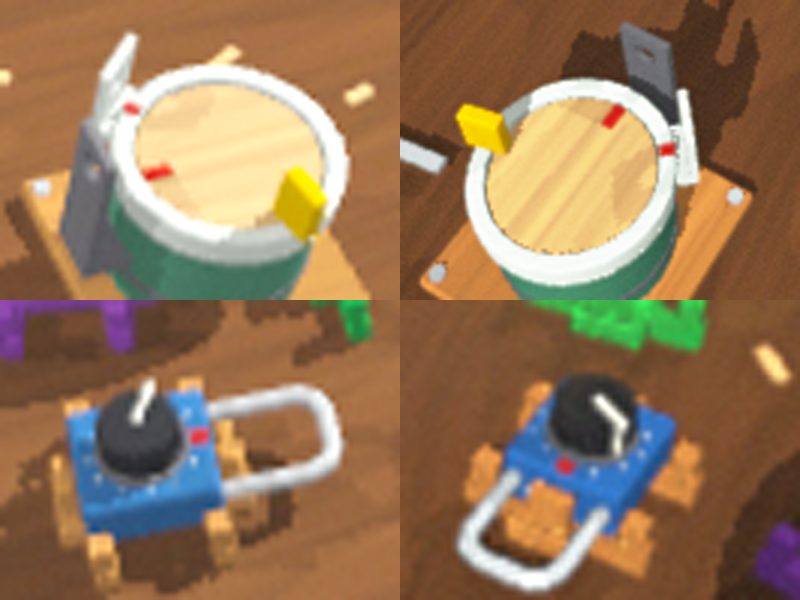

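```bash
cat > fit.py <<'E'
from h import *
import pickle
from scipy.optimize import least_squares
a=pickle.load(open("a0.pkl","rb"))
til={"A":("scene",305,130,5,5,0,0),"B":("side",130,245,400/133,3,400,0),"C":("scene",155,175,400/67,6,0,300),"D":("side",282,160,400/67,6,400,300)}
def full(t,x,y):
    n,x0,y0,kx,ky,ox,oy=til[t]; return n,(x-ox+.5)/kx-.5+x0,(y-oy+.5)/ky-.5+y0
def pt(t,p):
    n,x0,y0,kx,ky,ox,oy=til[t]; u,v=proj(a[n],p); return np.array([(u+.5-x0)*kx-.5+ox,(v+.5-y0)*ky-.5+oy])
th=np.linspace(0,2*np.pi,90)
def loc(x,y,yaw,p): c,s=np.cos(yaw),np.sin(yaw); return [x+c*p[0]-s*p[1],y+s*p[0]+c*p[1],p[2]]
def ext(t,x,y,rad,z):
    q=np.array([pt(t,[x+rad*np.cos(i),y+rad*np.sin(i),z]) for i in th]); return np.array([q[:,0].min(),q[:,0].max(),q[:,1].min(),q[:,1].max()])
def rc(q):
    x,y,w=q
    e=list((ext("A",x,y,.06,.096)-[112,348,65,0])[:3])+list((ext("B",x,y,.06,.096)-[466,680,80,0])[:3])
    e+=list(pt("A",loc(x,y,w,[0,-.0805,.112]))-[95,170])+list(pt("B",loc(x,y,w,[0,-.0805,.112]))-[645,52]); return np.array(e)
x0=atz(a["scene"],*full("A",230,150)[1:],.096)
best=min((least_squares(rc,[x0[0],x0[1],w],loss="soft_l1") for w in (0,1.5,3,-1.5)),key=lambda s:s.cost)
if __name__=="__main__":
    print("can",best.x,np.degrees(best.x[2]),np.round(rc(best.x),1))
    x,y,w=best.x
    for t,u,v in (("A",300,187),("B",485,112)): # lever upper centre
        p=atz(a[full(t,0,0)[0]],*full(t,u,v)[1:],.126); print("lever",p, np.degrees(np.arctan2(p[1]-y,p[0]-x)),np.hypot(p[1]-y,p[0]-x))
    for t,u,v in (("A",157,173),("B",614,117)):
        p=atz(a[full(t,0,0)[0]],*full(t,u,v)[1:],.093); print("lidmark",np.degrees(np.arctan2(p[1]-y,p[0]-x)))
    for t,u,v in (("A",131,109),("B",668,150)):
        p=atz(a[full(t,0,0)[0]],*full(t,u,v)[1:],.096); print("colmark",np.degrees(np.arctan2(p[1]-y,p[0]-x)))
    print("eye",loc(x,y,w,[0,-.0805,.112]))
    C=[([-.03,.028],68,408,"C"),([-.03,-.028],85,513,"C"),([.03,.028],208,390,"C"),([.03,-.028],220,480,"C"),([.03,.028],503,452,"D"),([.03,-.028],612,527,"D"),([-.03,-.028],675,425,"D")]
    # sides: try both handedness via y sign
    for sg in (1,-1):
        def rl(q):
            e=[]
            for p,u,v,t in C: e+=list(pt(t,loc(*q,[p[0],sg*p[1]*(1 if t=="C" else 1),.038]))-[u,v])
            return np.array(e)
        for w0 in (1.2,1.6):
            s=least_squares(rl,[*atz(a["scene"],*full("C",145,450)[1:],.038)[:2],w0],loss="soft_l1",f_scale=4)
            print("lock",sg,s.x,np.degrees(s.x[2]),round(s.cost,1),np.round(rl(s.x)))
            for t in "CD": print(t,"dial",pt(t,loc(*s.x,[0,0,.058])),"bow",pt(t,loc(*s.x,[.08,0,.025])),"red",pt(t,loc(*s.x,[.024,0,.038])))
E
python3 fit.py
```

```text
can [ 0.54307904  0.24436443 -0.00892789] -0.5115302503330336 [ 0.4 -0.7 -6.1 -0.4 -1.3  0.3 -0.8 -0.5 -0.6 -3.9]
lever [0.5989715  0.24514365 0.126     ] 0.7987280664722792 0.05589789157269919
lever [0.59556078 0.24700039 0.126     ] 2.8753350219780103 0.052547891475299036
lidmark -89.61434149290446
lidmark -91.62027859630321
colmark -139.0670729134274
colmark -140.43733755524255
eye [np.float64(0.5423603569250567), np.float64(0.16386764132966497), 0.112]
lock 1 [ 0.45859436 -0.19540559  1.40480894] 80.48962343577409 2016.0 [   0.   -4.   -3.   -3.   -1.  -10.    4.    5.  115.   51. -111.  -77.
 -106.  -52.]
C dial [138.74154517 416.67096165] bow [332.78910566 428.87842797] red [201.22154035 434.09587603]
D dial [597.61050888 401.45909035] bow [496.1238048  568.92898628] red [565.32598096 468.11590163]
lock 1 [ 0.45859433 -0.19540553  1.40481334] 80.48987551247583 2016.0 [   0.   -4.   -3.   -3.   -1.  -10.    4.    5.  115.   51. -111.  -77.
 -106.  -52.]
C dial [138.74165387 416.67085641] bow [332.78907585 428.87767753] red [201.22161307 434.09557405]
D dial [597.61054456 401.45919744] bow [496.12457791 568.92946421] red [565.32623492 468.11611203]
lock -1 [ 0.45525877 -0.19306988  1.26861629] 72.68635906267819 1789.3 [   7.   87.   -5. -125.   11.   96.   -1. -101.    0.   -5.   -2.  -17.
   18.   12.]
C dial [141.88149396 408.97369097] bow [337.73878627 441.76084767] red [204.65122429 432.69151389]
D dial [603.36706527 407.1235273 ] bow [479.77704586 563.10570782] red [564.4391128  470.58577974]
lock -1 [ 0.45525901 -0.19306973  1.26862832] 72.68704867526134 1789.3 [   7.   87.   -5. -125.   11.   96.   -1. -101.    0.   -5.   -2.  -17.
   18.   12.]
C dial [141.88201216 408.97400515] bow [337.73924965 441.75933256] red [204.65174267 432.6912723 ]
D dial [603.36640893 407.12359243] bow [479.77820784 563.10693559] red [564.43900795 470.58617076]
```

```bash
python3 - <<'E'
from fit import *
C=[([-.03,.028,.038],68,408,"C"),([-.03,-.028,.038],85,513,"C"),([.03,.028,.038],208,390,"C"),([.03,-.028,.038],220,480,"C"),([.03,-.028,.038],503,452,"D"),([.03,.028,.038],612,525,"D"),([-.03,.028,.038],675,425,"D"),([.08,0,.025],332,440,"C"),([.08,0,.025],502,570,"D")]
rl=lambda q: np.concatenate([pt(t,loc(*q,p))-[u,v] for p,u,v,t in C])
s=least_squares(rl,[.458,-.195,1.4],loss="soft_l1",f_scale=4)
print(s.x,np.degrees(s.x[2]),np.round(rl(s.x)))
q=s.x
for t,b,e in (("C",(137,420),(150,383)),("D",(620,450),(598,400))):
    n=full(t,0,0)[0]; print([np.round(atz(a[n],*full(t,*p)[1:],.058),4) for p in (b,e)])
for t in "CD": print(t,"dial",pt(t,loc(*q,[0,0,.058])),"tip",pt(t,loc(*q,[.017,0,.058])),"red",pt(t,loc(*q,[.024,0,.038])))
E
```

```text
[ 0.45973104 -0.19515964  1.41665678] 81.16845465947085 [  1.  -2.  -1.  -0.  -1.  -9.   6.   6.  -5.  -2.   4. -22.   5.  -4.
   2. -11.  -7.  -1.]
[array([ 0.46  , -0.1966,  0.058 ]), array([ 0.4435, -0.1861,  0.058 ])]
[array([ 0.4407, -0.1711,  0.058 ]), array([ 0.4587, -0.1963,  0.058 ])]
C dial [140.06434106 418.54995548] tip [180.33282348 411.17413021] red [202.46117468 435.41597511]
D dial [594.8602489  401.03765753] tip [575.9168573  423.73963236] red [563.17570484 467.94558362]
```

Request:
move_arm --moves '[[40, [0.785, -0.546, 0], 0.3], [40, [0.785, -0.546, 0], 0.3], [40, [0.785, -0.546, 0], 0.3], [40, [0.785, -0.546, 0], 0.3], [40, [0.785, -0.546, 0], 0.3], [40, [0.785, -0.546, 0], 0.3], [40, [0.785, -0.546, 0], 0.3], [40, [0.785, -0.546, 0], 0.3], [40, [0.785, -0.546, 0], 0.3], [40, [0.785, -0.546, 0], 0.3]]'

```text
time: 0.98
ee_pos: [0.4745, 0.3326, 0.1974]
tcp_rot: [-180.0, -0.0, -178.0]
ft_force: [0.4, 0.7, -0.9]
gripper_width: 0.467
grasp_force: 0.0
```

Request:
move_arm --moves '[[40, [0.785, -0.546, 0], 0], [40, [0.785, -0.546, 0], 0], [40, [0.785, -0.546, 0], 0], [40, [0.785, -0.546, 0], 0], [40, [0, 0, 0], 0], [40, [0, 0, 0], 0]]'

```text
time: 1.48
ee_pos: [0.6001, 0.245, 0.1964]
tcp_rot: [-180.0, -0.1, -178.3]
ft_force: [-1.2, 0.1, -0.4]
gripper_width: 0.471
grasp_force: 0.0
```

```bash
cat >> h.py <<'E'
from scipy.spatial.transform import Rotation as R
def wpose():
    st=r.read_state(); T=np.eye(4); T[:3,:3]=R.from_euler("xyz",st["tcp_rot"],degrees=True).as_matrix(); T[:3,3]=st["ee_pos"]; return T
def wsnap(f,k=1,crop=None):
    T=wpose(); s=save("wrist",f,crop,k); W=T@np.array(s["hand_eye"]); return s,W
def watz(s,W,u,v,z):
    a=np.array([u-s["cx"],v-s["cy"]]); rr=np.hypot(*a); t=rr/s["fx"]; d=np.array([*(a/max(rr,1e-9)*np.sin(t)),np.cos(t)])
    d=W[:3,:3]@d; o=W[:3,3]; return o+d*(z-o[2])/d[2]
def wproj(s,W,p):
    q=W[:3,:3].T@(np.array(p)-W[:3,3]); t=np.arctan2(np.hypot(q[0],q[1]),q[2]); e=q[:2]/np.hypot(q[0],q[1])
    return s["cx"]+s["fx"]*t*e[0], s["cy"]+s["fx"]*t*e[1]
E
python3 - <<'E'
from h import *
import pickle
s,W=wsnap("w1.png",1.5625); pickle.dump((s,W),open("w1.pkl","wb"))
print(wpose()[:3,3],r.read_state()["tcp_rot"])
for p in ([.543,.244,.093],[.597,.246,.126],[.5424,.1639,.112]): print(np.array(wproj(s,W,p))*1.5625)
E
```

```text
[0.5989554  0.24616225 0.19672892] [ 1.79992160e+02 -9.59409208e-02 -1.78172994e+02]
[398.28203656 190.20284015]
[399.09339317 292.49931564]
[257.98410585 189.99389725]
```

View pics/w1.png

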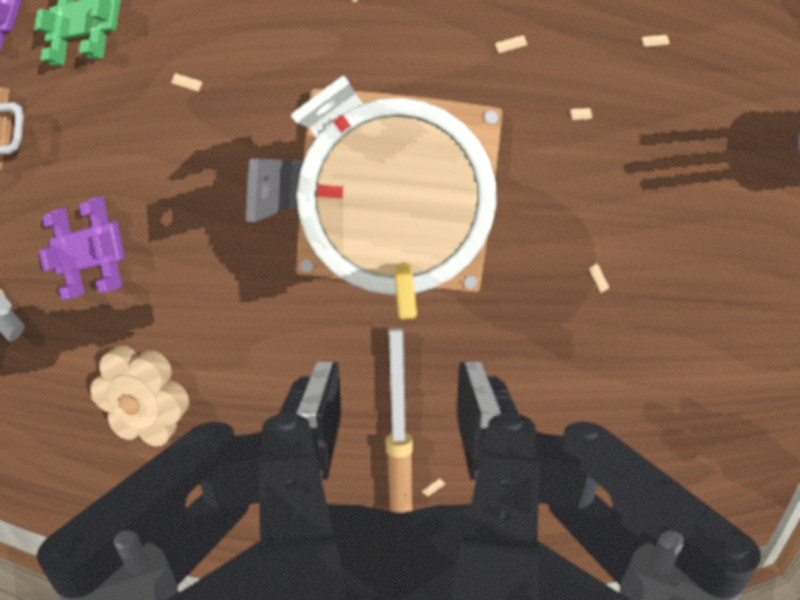

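The wrist view confirms it: collar centre (398,195), lever at (405,290), red lid mark (329,191), collar mark (342,123), hasp (262,190). So the lever is at about 4° and has about 50° to go. I'll descend onto the lever now.

Request:
move_arm --moves '[[40, [0, 0.04, -0.58], 0.2], [40, [0, 0, -0.58], 0.2], [40, [0, 0, -0.58], 0], [40, [0, 0, -0.55], 0], [40, [0, 0, 0], 0], [6, [0, 0, 0], 0], [6, [0, 0, 0], 0], [6, [0, 0, 0], 0], [6, [0, 0, 0], 0], [6, [0, 0, 0], 0]]' --grip_force 30

```text
time: 2.37
ee_pos: [0.5999, 0.2488, 0.1076]
tcp_rot: [180.0, 0.1, -175.7]
ft_force: [-0.0, -0.2, -0.9]
gripper_width: 0.072
grasp_force: 0.0
```

```bash
python3 - <<'E'
from h import *
s,W=wsnap("w2.png",1.5625); s2=eyes.snapshot("side"); s3=eyes.snapshot("scene")
a=cv2.resize(s["img"],(400,300)); 
b=cv2.resize(s2["img"][245:345,130:263],(400,300),interpolation=2); c=cv2.resize(s3["img"][115:190,295:395],(400,300),interpolation=2)
cr=cv2.resize(s["img"][60:210,150:350],(400,300),interpolation=2)
cv2.imwrite("pics/c2.png",np.vstack([np.hstack([a,cr]),np.hstack([b,c])])[:,:,::-1]); print(r.read_state()["gripper_width"],wpose()[:3,3])
E
```

```text
0.07083409448211594 [0.59936694 0.24841478 0.1066041 ]
```

View pics/c2.png

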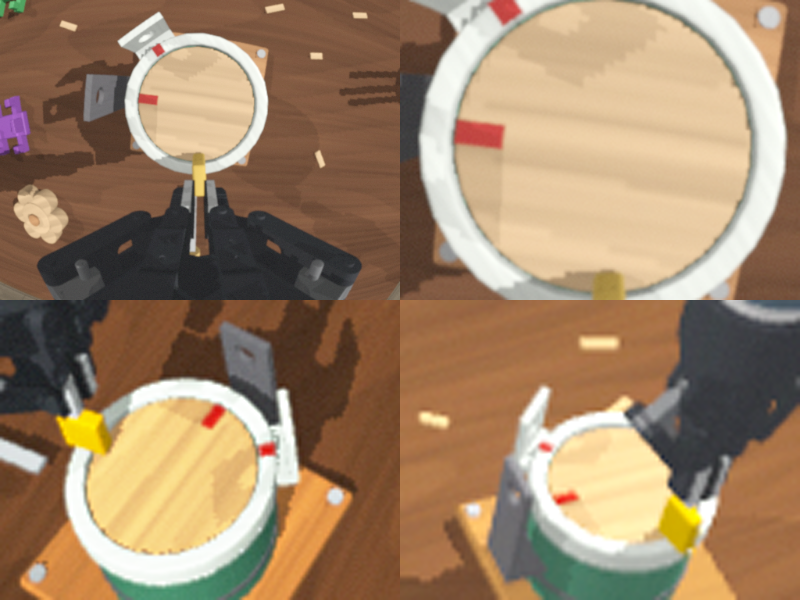

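```bash
python3 - <<'E'
from h import *
s,W=wsnap("w3.png"); s2=eyes.snapshot("side"); s3=eyes.snapshot("scene"); T=wpose(); t=T[:3,3]
k=lambda p,o,sc,off:((np.array(p)-o)*sc+off).round()
for nm,p in (("tcp",t),("tcp+20",t+[0,0,.02]),("fin+y",t+[0,.008,0]),("fin-y",t-[0,.008,0]),("lever",[.598,.2475,.126]),("leverin",[.585,.2465,.126]),("leverout",[.611,.248,.126]),("levbot",[.598,.2475,.096])):
    print(nm,"wrist",k(wproj(s,W,p),[0,0],.78125,0),"side",k(proj(s2,p),[130,245],3,[0,300]),"scene",k(proj(s3,p),[295,115],4,[400,300]))
E
```

```text
tcp wrist [198. 172.] side [ 84. 429.] scene [676. 527.]
tcp+20 wrist [198. 183.] side [ 77. 410.] scene [683. 506.]
fin+y wrist [208. 173.] side [ 76. 440.] scene [687. 523.]
fin-y wrist [189. 172.] side [ 93. 418.] scene [664. 531.]
lever wrist [197. 181.] side [ 80. 410.] scene [681. 506.]
leverin wrist [197. 165.] side [100. 417.] scene [669. 491.]
leverout wrist [197. 197.] side [ 61. 402.] scene [693. 521.]
levbot wrist [198. 167.] side [ 90. 437.] scene [670. 536.]
```

The fingertips look higher than the reported TCP: about at the lever's top, around (680,505) in the scene tile. I'll open, go lower and close again, watching the force.

Request:
move_arm --moves '[[30, [0, 0, 0], 0], [30, [0, 0, 0], 0], [30, [0, 0, 0], 0], [30, [0, 0, -0.1], 0], [30, [0, 0, -0.1], 0], [5, [0, 0, 0], 0], [5, [0, 0, 0], 0], [5, [0, 0, 0], 0], [5, [0, 0, 0], 0], [5, [0, 0, 0], 0]]'

```text
time: 3.5
ee_pos: [0.5991, 0.2484, 0.0982]
tcp_rot: [180.0, 0.0, -175.7]
ft_force: [0.2, -0.8, 0.6]
gripper_width: 0.06
grasp_force: 0.0
```

```bash
python3 - <<'E'
from h import *
s,W=wsnap("w4.png"); s2=eyes.snapshot("side"); s3=eyes.snapshot("scene"); t=wpose()[:3,3]; print(t, r.read_state()["gripper_width"])
f=lambda im,x,y:cv2.resize(im[y:y+60,x:x+80],(400,300),interpolation=2)
o=[(215,110),(130,245),(345,130)]
tl=[f(i["img"],*q) for i,q in zip((s,s2,s3),o)]+[cv2.resize(s["img"],(400,300))]
cv2.imwrite("pics/c4.png",np.vstack([np.hstack(tl[:2]),np.hstack(tl[2:])])[:,:,::-1])
for d in (0,.02,.03): print((np.array(wproj(s,W,t+[0,0,d]))-o[0])*5,(np.array(proj(s2,t+[0,0,d]))-o[1])*5+[400,0],(np.array(proj(s3,t+[0,0,d]))-o[2])*5+[0,300])
E
```

```text
[0.59905944 0.24838437 0.09818616] 0.05758731475622141
[195.79338501 557.38474694] [544.63868582 226.74952991] [ 91.16915886 518.42262921]
[195.78770292 623.28712568] [533.31192809 196.52861123] [100.22213705 493.27067988]
[195.78633422 661.81123583] [527.45168153 180.89288924] [104.85720407 480.39304246]
```

View pics/c4.png

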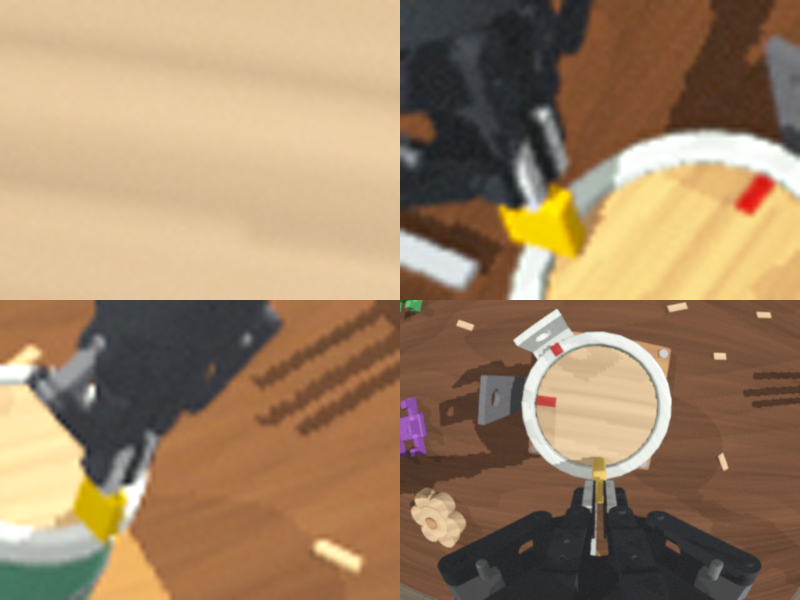

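The fingertips still end around the lever's top: (535,205) in the side tile, where the reported TCP + 20 mm projects. I'll go further down in small, force-checked steps.

Request:
move_arm --moves '[[30, [0, 0, 0], 0], [30, [0, 0, 0], 0], [30, [0, 0, -0.1], 0], [30, [0, 0, 0], 0]]'

```text
time: 3.98
ee_pos: [0.5986, 0.2482, 0.0932]
tcp_rot: [-180.0, -0.1, -175.7]
ft_force: [-0.6, 0.0, 0.1]
gripper_width: 0.35
grasp_force: 0.0
```

Request:
move_arm --moves '[[30, [0, 0, -0.05], 0], [30, [0, 0, 0], 0]]'

```text
time: 4.15
ee_pos: [0.5986, 0.2483, 0.0914]
tcp_rot: [-180.0, -0.0, -175.7]
ft_force: [-0.6, 0.6, -0.1]
gripper_width: 0.354
grasp_force: 0.0
```

Request:
move_arm --moves '[[30, [0, 0, -0.1], 0], [8, [0, 0, 0], 0], [8, [0, 0, 0], 0], [8, [0, 0, 0], 0], [8, [0, 0, 0], 0], [8, [0, 0, 0], 0]]'

```text
time: 4.65
ee_pos: [0.5986, 0.2477, 0.0876]
tcp_rot: [-179.9, -0.0, -175.7]
ft_force: [-0.3, -2.6, -1.9]
gripper_width: 0.102
grasp_force: 29.0
```

Request:
move_arm --moves '[[25, [0, 0, 0], 0], [25, [0, 0, 0], 0], [25, [0, 0, -0.1], 0], [25, [0, 0, -0.1], 0], [6, [0, 0, 0], 0], [6, [0, 0, 0], 0], [6, [0, 0, 0], 0], [6, [0, 0, 0], 0], [6, [0, 0, 0], 0]]'

```text
time: 5.4
ee_pos: [0.5986, 0.2472, 0.0794]
tcp_rot: [-179.9, -0.1, -175.7]
ft_force: [1.2, -5.0, -5.1]
gripper_width: 0.107
grasp_force: 29.0
```

Request:
move_arm --moves '[[6, [-0.0145, 0.125, 0], 0.9], [6, [-0.026, 0.1235, 0], 0.9], [6, [-0.038, 0.1205, 0], 0.9], [6, [-0.049, 0.1165, 0], 0.9], [6, [-0.06, 0.111, 0], 0.9], [6, [-0.07, 0.105, 0], 0.9], [6, [0, 0, 0], 0]]'

```text
time: 5.98
ee_pos: [0.5872, 0.2749, 0.0793]
tcp_rot: [-179.9, -0.2, -143.1]
ft_force: [-1.1, -8.0, -2.2]
gripper_width: 0.114
grasp_force: 33.2
```

Request:
move_arm --moves '[[6, [-0.0795, 0.098, 0], 0.9], [6, [-0.088, 0.09, 0], 0.9], [6, [-0.042, 0.0375, 0], 0.4], [6, [0, 0, 0], 0]]'

```text
time: 6.32
ee_pos: [0.5789, 0.283, 0.0793]
tcp_rot: [-179.9, -0.3, -130.0]
ft_force: [-1.3, -8.8, -2.5]
gripper_width: 0.11
grasp_force: 31.7
```

Request:
move_arm --moves '[[6, [-0.043, 0.0355, 0], 0.4], [6, [0, 0, 0], 0]]'

```text
time: 6.48
ee_pos: [0.5773, 0.2843, 0.0793]
tcp_rot: [-179.9, -0.3, -127.7]
ft_force: [-0.5, -8.4, -2.3]
gripper_width: 0.107
grasp_force: 30.9
```

```bash
python3 - <<'E'
from h import *
s,W=wsnap("w5.png"); st=r.read_state(); print(st["ee_pos"],st["tcp_rot"],st["moment"])
im=s["img"].astype(int); m=(im[...,0]>150)&(im[...,1]<70)&(im[...,2]<70)
n,l,S,c=cv2.connectedComponentsWithStats(m.astype(np.uint8))
for i in range(1,n):
    if S[i,4]>15:
        for z in (.093,.096):
            p=watz(s,W,*c[i],z); print(c[i],S[i,4],z,p,np.degrees(np.arctan2(p[1]-.244,p[0]-.545)))
E
```

```text
[0.57733847 0.28426767 0.07932833] [-179.93982925   -0.303596   -127.73151231] [-1.68523928  0.20042413  0.288745  ]
[202.70588235  59.94117647] 17 0.093 [0.54026179 0.18963364 0.093     ] -94.98093452231333
[202.70588235  59.94117647] 17 0.096 [0.54015483 0.19034377 0.096     ] -95.15982855261811
[211.61111111  82.81481481] 54 0.093 [0.54434426 0.20283826 0.093     ] -90.91269402479598
[211.61111111  82.81481481] 54 0.096 [0.54416153 0.20330333 0.096     ] -91.18028711796785
```

Request:
move_arm --moves '[[6, [-0.037, 0.028, 0], 0.333], [6, [-0.038, 0.027, 0], 0.333], [6, [0, 0, 0], 0]]'

```text
time: 6.78
ee_pos: [0.5756, 0.2854, 0.0793]
tcp_rot: [-179.8, -0.3, -123.8]
ft_force: [2.1, -10.5, -3.0]
gripper_width: 0.111
grasp_force: 29.7
```

Request:
move_arm --moves '[[6, [-0.039, 0.026, 0], 0.333], [6, [0, 0, 0], 0]]'

```text
time: 6.95
ee_pos: [0.5757, 0.2854, 0.0794]
tcp_rot: [-179.6, -0.3, -122.0]
ft_force: [5.7, -13.6, -5.9]
gripper_width: 0.11
grasp_force: 36.0
```

```bash
cat > marks.py <<'E'
from h import *
s,W=wsnap("w6.png"); st=r.read_state(); print(st["ee_pos"],st["tcp_rot"],st["moment"],st["ft_force"])
im=s["img"].astype(int); m=(im[...,0]>150)&(im[...,1]<70)&(im[...,2]<70)
n,l,S,c=cv2.connectedComponentsWithStats(m.astype(np.uint8))
for i in range(1,n):
    if S[i,4]>8:
        p=watz(s,W,*c[i],.095); print(c[i],S[i,4],p,np.degrees(np.arctan2(p[1]-.244,p[0]-.545)))
E
python3 marks.py
```

```text
[0.57566487 0.28534862 0.07935229] [-179.63358351   -0.34507475 -122.01498581] [-2.49112987 -1.00026548 -0.79838128] [  5.48204302 -14.15619317  -4.99764825]
[207.34285714  55.77142857] 35 [0.54479487 0.18733418 0.095     ] -90.2074095327691
[218.74468085  73.87234043] 47 [0.54502119 0.19928472 0.095     ] -89.97284261091673
[227.26666667  80.6       ] 15 [0.54318297 0.20490586 0.095     ] -92.66109726042977
[230.7  85.8] 20 [0.54315681 0.20829383 0.095     ] -92.95504503912558
```

The collar is against its stop: the TCP stalls, the force rises, and the marks line up within 0.3°. I'll release, lift and check.

Request:
move_arm --moves '[[30, [0, 0, 0], 0], [30, [0, 0, 0], 0], [30, [0, 0, 0], 0], [30, [0, 0, 0.5], 0], [30, [0, 0, 0.9], 0], [50, [0, 0, 0.9], 0], [50, [0, 0, 0.7], 0], [50, [0, 0, 0], 0]]'

```text
time: 7.67
ee_pos: [0.5773, 0.2926, 0.2082]
tcp_rot: [-179.6, 0.6, -121.6]
ft_force: [1.8, -0.1, 0.8]
gripper_width: 0.585
grasp_force: 0.0
```

```bash
python3 marks.py
```

```text
[0.57652922 0.29227153 0.20502627] [-179.72740772    0.48636074 -121.64130141] [ 0.01551294 -0.01395749 -0.02203554] [ 0.10543223 -0.0302334   0.30167495]
```

Request:
move_arm --moves '[[50, [-0.22, -0.92, 0], 0], [50, [-0.22, -0.92, 0], 0], [50, [-0.22, -0.92, 0], 0], [50, [-0.22, -0.92, 0], 0], [50, [-0.22, -0.92, 0], 0], [50, [-0.22, -0.92, 0], 0], [50, [-0.22, -0.92, 0], 0], [50, [-0.22, -0.92, 0], 0], [50, [-0.22, -0.92, 0], 0], [50, [-0.22, -0.92, 0], 0]]'

```text
time: 8.55
ee_pos: [0.4849, -0.0786, 0.1991]
tcp_rot: [179.9, 0.0, -121.7]
ft_force: [0.9, -0.9, -0.1]
gripper_width: 0.587
grasp_force: 0.0
```

Request:
move_arm --moves '[[50, [-0.22, -0.92, 0], 0], [50, [-0.22, -0.92, 0], 0], [50, [-0.24, -0.96, 0], 0], [50, [0, 0, 0], 0]]'

```text
time: 8.88
ee_pos: [0.4573, -0.1953, 0.199]
tcp_rot: [-180.0, -0.1, -122.1]
ft_force: [1.6, -0.0, -0.3]
gripper_width: 0.585
grasp_force: 0.0
```

```bash
python3 - <<'E'
from h import *
import pickle
s,W=wsnap("w7r.png"); pickle.dump((s,W),open("w7.pkl","wb")); st=r.read_state(); print(st["ee_pos"],st["tcp_rot"])
u,v=map(int,wproj(s,W,[.4597,-.195,.038])); print(u,v)
x,y=max(u-60,0),max(v-45,0); print("org",x,y)
im=s["img"][y:y+90,x:x+120]; a=cv2.resize(im,(800,600),interpolation=2); cv2.imwrite("pics/w7.png",a[:,:,::-1])
E
```

```text
[ 0.45783813 -0.19222752  0.19901464] [ 1.79943246e+02  2.33734543e-02 -1.22013403e+02]
253 169
org 193 124
```

View pics/w7.png

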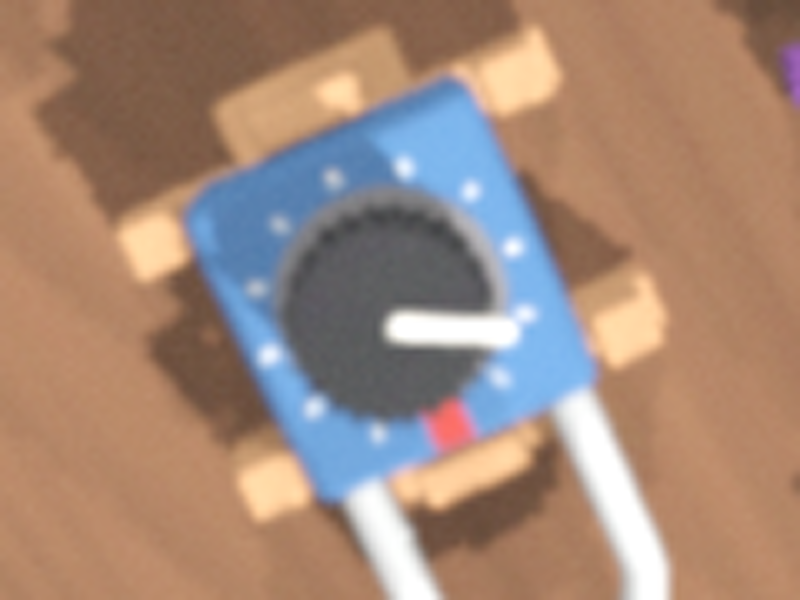

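```bash
python3 - <<'E'
from h import *
import pickle
from fit import loc
from scipy.optimize import least_squares
s,W=pickle.load(open("w7.pkl","rb")); k=20/3
f=lambda x,y,z: watz(s,W,193+(x+.5)/k-.5,124+(y+.5)/k-.5,z)
cor=[f(*p,.038) for p in ((190,188),(465,80),(597,378),(325,500))]; print("body",np.round(cor,4).tolist(),"ctr",np.mean(cor,0))
d=cor[3]-cor[0]; e=cor[2]-cor[1]; print("yaw",np.degrees(np.arctan2(d[1],d[0])),np.degrees(np.arctan2(e[1],e[0])),np.linalg.norm(d),np.linalg.norm(cor[1]-cor[0]))
print("dialtop",f(390,313,.058),"red",f(450,425,.038)); b=f(390,326,.058);t=f(515,330,.058); print("line",b,t,np.degrees(np.arctan2(*(t-b)[1::-1])))
print(r.read_state()["ee_pos"])
E
```

```text
body [[0.4796, -0.2329, 0.038], [0.4299, -0.2235, 0.038], [0.4378, -0.1668, 0.038], [0.4903, -0.1733, 0.038]] ctr [ 0.45942686 -0.19911751  0.038     ]
yaw 79.80806891411976 82.09628493655936 0.06056210178851946 0.05058341676920953
dialtop [ 0.45982241 -0.19950035  0.058     ] red [ 0.46417641 -0.17323969  0.038     ]
line [ 0.46098466 -0.19766066  0.058     ] [ 0.44401623 -0.18623198  0.058     ] 146.03868831926874
[ 0.45783813 -0.19222752  0.19901464]
```

```bash
cat > red.py <<'E'
from h import *
def comps(s,cond,mn=8):
    im=s["img"].astype(int); m=cond(im[...,0],im[...,1],im[...,2]).astype(np.uint8)
    n,l,S,c=cv2.connectedComponentsWithStats(m); return [(c[i],S[i,4]) for i in range(1,n) if S[i,4]>mn]
s,W=wsnap("w8r.png"); print(W[:3,3],r.read_state()["ee_pos"],r.read_state()["tcp_rot"])
for c,n in comps(s,lambda R,G,B:(R>150)&(G<80)&(B<80)): print("red",c,n,watz(s,W,*c,.038))
for c,n in comps(s,lambda R,G,B:(B>130)&(R<110)&(G<170)&(B>G+40),60): print("blue",c,n,watz(s,W,*c,.038))
E
python3 red.py
```

```text
[ 0.42058569 -0.2537327   0.37394374] [ 0.45816337 -0.19037738  0.1990842 ] [ 1.79911479e+02  6.69178880e-02 -1.21869756e+02]
blue [234.7173913  150.89130435] 368 [ 0.46653315 -0.22179988  0.038     ]
```

```bash
sed -i 's/(R>150)&(G<80)&(B<80)/(R>G+80)\&(R>B+80)\&(R>120)\&(abs(G-B)<40)/' red.py; python3 red.py
```

```text
[ 0.42107802 -0.25214398  0.37395799] [ 0.45840077 -0.18926431  0.19922854] [ 1.79904872e+02  6.57287309e-02 -1.21742304e+02]
red [258.03448276 183.24137931] 29 [ 0.4644753  -0.17315209  0.038     ]
blue [234.24797844 149.31536388] 371 [ 0.46639944 -0.22159888  0.038     ]
```

Dial measured at about (0.460, -0.197), with the line about 62–65° CCW of the red mark at (450,425). Now descending onto the dial.

Request:
move_arm --moves '[[55, [0.04, -0.22, -0.8], 0], [55, [0, 0, -0.8], 0], [55, [0, 0, -0.8], 0], [55, [0, 0, -0.8], 0], [55, [0, 0, -0.6], 0], [55, [0, 0, -0.3], 0], [55, [0, 0, 0], 0], [55, [0, 0, 0], 0]]'

```text
time: 9.7
ee_pos: [0.46, -0.1966, 0.0354]
tcp_rot: [179.9, 0.0, -121.5]
ft_force: [0.9, -0.2, 0.0]
gripper_width: 0.641
grasp_force: 0.0
```

```bash
python3 red.py
```

```text
[ 0.42346618 -0.25852234  0.21035995] [ 0.46105002 -0.19750812  0.03652233] [-1.79992522e+02  2.16352432e-02 -1.21567440e+02]
red [269.93103448 256.75862069] 29 [ 0.46463889 -0.17103722  0.038     ]
blue [233.0510083  187.74495848] 1686 [ 0.45960004 -0.22339979  0.038     ]
```

Request:
move_arm --moves '[[55, [0, 0, -0.15], 0], [55, [0, 0, -0.15], 0], [55, [0, 0, 0], 0]]'

```text
time: 10.0
ee_pos: [0.4605, -0.1985, 0.0237]
tcp_rot: [-180.0, 0.0, -121.7]
ft_force: [-0.4, -0.1, -0.4]
gripper_width: 0.645
grasp_force: 0.0
```

Request:
move_arm --moves '[[30, [0, 0, -0.05], 0], [30, [0, 0, 0], 0], [30, [0, 0, 0], 0], [30, [0, 0, 0], 0]]'

```text
time: 10.33
ee_pos: [0.4603, -0.1987, 0.0223]
tcp_rot: [180.0, 0.0, -121.7]
ft_force: [-1.4, 0.6, 3.2]
gripper_width: 0.357
grasp_force: 28.7
```

Request:
move_arm --moves '[[22, [0, 0, 0], -0.9], [22, [0, 0, 0], -0.9], [22, [0, 0, 0], -0.9], [22, [0, 0, 0], -0.9], [22, [0, 0, 0], -0.9], [22, [0, 0, 0], -0.9], [22, [0, 0, 0], -0.9], [22, [0, 0, 0], -0.9], [22, [0, 0, 0], -0.9], [22, [0, 0, 0], -0.9]]' --grip_force 40

```text
time: 11.17
ee_pos: [0.4619, -0.2008, 0.0243]
tcp_rot: [-179.8, 0.2, -176.0]
ft_force: [-3.2, -0.6, 12.6]
gripper_width: 0.258
grasp_force: 6.5
```

Request:
move_arm --moves '[[22, [0, 0, 0], -0.9], [22, [0, 0, 0], 0]]'

```text
time: 11.33
ee_pos: [0.462, -0.2006, 0.0243]
tcp_rot: [-179.8, 0.2, 178.7]
ft_force: [-2.4, 0.2, 12.8]
gripper_width: 0.257
grasp_force: 6.4
```

```bash
python3 - <<'E'
from h import *
s,W=wsnap("w9r.png"); s3=eyes.snapshot("scene"); s2=eyes.snapshot("side")
u,v=map(int,wproj(s,W,[.46,-.197,.058])); print(u,v,r.read_state()["moment"])
f=lambda im,x,y:cv2.resize(im[y:y+60,x:x+80],(400,300),interpolation=2)
o=[(u-40,v-30),(275,155),(150,170)]
tl=[f(i["img"],*q) for i,q in zip((s,s2,s3),o)]+[cv2.resize(s["img"],(400,300))]
cv2.imwrite("pics/c9.png",np.vstack([np.hstack(tl[:2]),np.hstack(tl[2:])])[:,:,::-1])
E
```

```text
260 242 [-0.10638691  0.59000279  0.08000549]
```

View pics/c9.png

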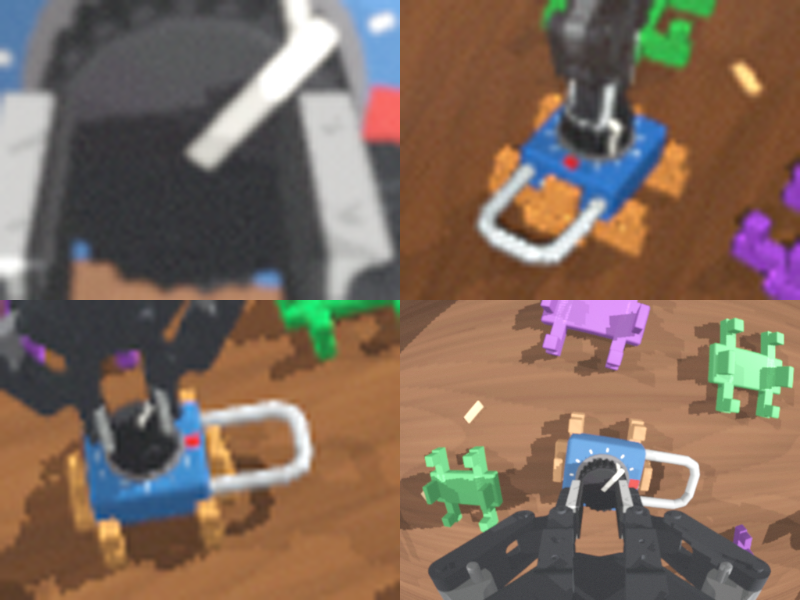

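The view shows the fingertips sitting on top of the knob: they slipped, and the white line is still at about 55°, running (200,155) to (330,30) against red at (385,115). With the lever result, this puts the real fingertips about 33 mm behind the reported TCP. I'll re-grip lower.

Request:
move_arm --moves '[[22, [0, 0, 0.2], 0], [55, [0, 0, 0], 0], [55, [0, 0, 0], 0], [55, [0, 0, 0], 0], [55, [0, 0, -0.2], 0], [55, [0, 0, -0.15], 0], [55, [0, 0, -0.15], 0], [55, [0, 0, 0], 0]]' --grip_force 30

```text
time: 12.15
ee_pos: [0.4588, -0.1977, 0.008]
tcp_rot: [179.9, -0.2, 178.9]
ft_force: [-1.0, 0.0, -0.5]
gripper_width: 0.646
grasp_force: 0.0
```

Request:
move_arm --moves '[[55, [0, 0, -0.1], 0], [34, [0, 0, 0], 0], [30, [0, 0, 0], 0], [30, [0, 0, 0], 0], [30, [0, 0, 0], 0]]'

```text
time: 12.57
ee_pos: [0.4602, -0.1983, 0.0059]
tcp_rot: [180.0, -0.0, 178.9]
ft_force: [-1.1, 1.0, -1.7]
gripper_width: 0.382
grasp_force: 30.0
```

Request:
move_arm --moves '[[25, [0, 0, 0], -0.9], [25, [0, 0, 0], -0.9], [25, [0, 0, 0], -0.9], [25, [0, 0, 0], -0.9], [25, [0, 0, 0], -0.9], [25, [0, 0, 0], -0.9], [25, [0, 0, 0], -0.9], [25, [0, 0, 0], -0.9], [25, [0, 0, 0], -0.9], [25, [0, 0, 0], 0]]' --grip_force 40

```text
time: 13.4
ee_pos: [0.4604, -0.1985, 0.006]
tcp_rot: [180.0, -0.0, 130.2]
ft_force: [0.7, 0.2, -2.7]
gripper_width: 0.382
grasp_force: 39.9
```

```bash
cat > dial.py <<'E'
from h import *
import sys
s,W=wsnap("wd.png"); st=r.read_state(); print(st["ee_pos"],st["tcp_rot"],st["moment"])
im=s["img"].astype(int); m=(im.min(2)>150)&(im.max(2)-im.min(2)<40)
c0=np.array(wproj(s,W,[.46,-.197,.058]))
n,l,S,c=cv2.connectedComponentsWithStats(m.astype(np.uint8))
for i in range(1,n):
    if S[i,4]>10 and np.hypot(*(c[i]-c0))<45:
        ys,xs=np.nonzero(l==i); P=np.array([watz(s,W,x,y,.058)[:2] for x,y in zip(xs,ys)])
        q=P-P.mean(0); w,V=np.linalg.eigh(q.T@q/len(q)); print(S[i,4],P.mean(0)-[.46,-.197],"dir",np.degrees(np.arctan2(V[1,1],V[0,1]))%180,np.sqrt(w*12))
E
python3 dial.py
```

```text
[ 0.46055829 -0.19869782  0.0060276 ] [1.79980349e+02 1.57923534e-02 1.30415432e+02] [ 0.10769263 -0.0850442  -0.03287933]
1372 [-0.01146257  0.00578017] dir 62.050898730394785 [0.02566535 0.04935261]
```

```bash
cat > dial.py <<'E'
from h import *
def run(c3=(.46,-.197,.058)):
    s,W=wsnap("wd.png"); im=s["img"].astype(int); c0=np.array(wproj(s,W,c3))
    for th in (150,165,180,195,210,225):
        m=(im.min(2)>th)&(im.max(2)-im.min(2)<40); n,l,S,c=cv2.connectedComponentsWithStats(m.astype(np.uint8),connectivity=4)
        for i in range(1,n):
            if S[i,4]>25 and np.hypot(*(c[i]-c0))<60:
                ys,xs=np.nonzero(l==i); P=np.array([watz(s,W,x,y,c3[2])[:2] for x,y in zip(xs,ys)])
                q=P-P.mean(0); w,V=np.linalg.eigh(q.T@q/len(q)); print(th,S[i,4],np.round((P.mean(0)-c3[:2])*1e3,1),"dir",np.degrees(np.arctan2(V[1,1],V[0,1]))%180,np.round(np.sqrt(w*12)*1e3,1))
if __name__=="__main__": run()
E
python3 dial.py
```

```text
150 885 [-6.9 14.1] dir 173.86309773043703 [23.5 29.9]
150 493 [-19.3  -9.6] dir 114.91801924127304 [ 6.1 21.6]
150 484 [12.9 18.1] dir 146.97804920714995 [ 6.1 21. ]
165 805 [-6.4 14. ] dir 168.47304819988562 [23.4 29.9]
165 474 [-19.4  -9.5] dir 115.03313560534869 [ 6.  21.4]
165 469 [12.8 18.2] dir 147.20697417280186 [ 5.9 20.9]
180 50 [-18.1  15.5] dir 61.00410731620701 [1.9 5.3]
180 391 [ 0.4 11.4] dir 100.67096753372743 [ 6.  23.7]
180 450 [-19.5  -9.4] dir 114.83564343310145 [ 5.7 21.2]
180 449 [12.7 18.3] dir 146.68285705938683 [ 5.7 20.7]
195 360 [ 0.5 11.2] dir 99.95818410331205 [ 5.7 22.9]
195 433 [-19.5  -9.3] dir 114.79763196488888 [ 5.5 21.1]
195 427 [12.6 18.4] dir 147.15772871949795 [ 5.5 20.4]
210 340 [ 0.5 11.3] dir 99.81881499846774 [ 5.6 22.8]
210 415 [-19.5  -9.3] dir 114.94974973699176 [ 5.3 21. ]
210 402 [12.5 18.5] dir 147.32631261546385 [ 5.2 20.2]
225 320 [ 0.6 11.1] dir 98.92999334178684 [ 5.4 22.6]
225 391 [-19.6  -9.2] dir 115.08820666355226 [ 5.1 20.9]
225 382 [12.5 18.5] dir 147.09488809022767 [ 5.  20.1]
```

```bash
cat > dial2.py <<'E'
from h import *
s,W=wsnap("wd.png"); im=s["img"].astype(int); t=r.read_state()["ee_pos"]; print(t,r.read_state()["tcp_rot"][2])
m=(im.min(2)>190)&(im.max(2)-im.min(2)<40); n,l,S,c=cv2.connectedComponentsWithStats(m.astype(np.uint8),connectivity=4)
for ctr in ([.46,-.197],t[:2]):
    for i in range(1,n):
        if S[i,4]<100 or S[i,4]>900: continue
        ys,xs=np.nonzero(l==i); P=np.array([watz(s,W,x,y,.058)[:2] for x,y in zip(xs,ys)])
        if np.hypot(*(P.mean(0)-t[:2]))>.017: continue
        d=np.hypot(*(P-ctr).T); k=d<.014; q=P[k]; q0=q.mean(0); w,V=np.linalg.eigh((q-q0).T@(q-q0))
        print(k.sum(),"dir",np.degrees(np.arctan2(V[1,1],V[0,1]))%180,"mean",(q0-ctr)*1e3,np.degrees(np.arctan2(*(q0-ctr)[::-1])),"end0",(P[d.argmin()]-ctr)*1e3)
for cc,nn in [(c_,0) for c_ in []]: pass
m=((im[...,0]>im[...,1]+80)&(im[...,0]>im[...,2]+80)&(abs(im[...,1]-im[...,2])<40)).astype(np.uint8); n,l,S,c=cv2.connectedComponentsWithStats(m)
for i in range(1,n):
    if S[i,4]>20: print("red",S[i,4],watz(s,W,*c[i],.038))
E
python3 dial2.py
```

```text
[ 0.46062534 -0.19877247  0.00601224] 130.4248620119269
217 dir 91.28771350621109 mean [1.37387304 6.46731309] 78.00675402419057 end0 [-0.01451951 -0.05969602]
191 dir 91.62683739034593 mean [0.75642361 7.34332922] 84.11880380461534 end0 [0.07391487 0.87336257]
red 153 [ 0.46482971 -0.17403656  0.038     ]
```

Request:
move_arm --moves '[[25, [0, 0, 0], -0.8], [25, [0, 0, 0], -0.8], [25, [0, 0, 0], 0], [25, [0, 0, 0], 0]]'

```text
time: 13.88
ee_pos: [0.4605, -0.1988, 0.006]
tcp_rot: [180.0, 0.0, 120.9]
ft_force: [0.9, -0.2, -2.7]
gripper_width: 0.379
grasp_force: 39.9
```

```bash
python3 dial2.py
```

```text
[ 0.46048586 -0.1988035   0.00601888] 120.86015790558673
213 dir 81.60262215605907 mean [2.48520708 6.11787775] 67.8920046921821 end0 [0.09363155 0.10397912]
191 dir 81.62101745594144 mean [1.8865408  7.17075378] 75.26017106910487 end0 [0.17209604 0.96119741]
red 158 [ 0.46515892 -0.17420261  0.038     ]
```

The line now lies at 81.6° and the lock's yaw is about 81°. I'll release and move over the bow.

Request:
move_arm --moves '[[55, [0, 0, 0], 0], [55, [0, 0, 0], 0], [55, [0, 0, 0], 0], [55, [0, 0, 0.5], 0], [40, [0, 0, 0.8], 0], [30, [0.05, 0.4, 0.4], 1], [30, [0.05, 0.4, 0], 1], [30, [0.05, 0.4, 0], 1], [30, [0.05, 0.4, 0], 1], [30, [0.05, 0.4, 0], 1]]'

```text
time: 14.77
ee_pos: [0.4708, -0.1182, 0.0746]
tcp_rot: [180.0, 0.1, 151.0]
ft_force: [-0.3, 0.3, 0.8]
gripper_width: 0.351
grasp_force: 0.0
```

Request:
move_arm --moves '[[30, [0.06, 0, 0], 1], [30, [0, 0, 0], 1], [30, [0, 0, 0], 1], [30, [0, 0, 0], 0.4], [30, [0, 0, 0], 0], [30, [0, 0, 0], 0]]'

```text
time: 15.27
ee_pos: [0.4729, -0.1188, 0.0742]
tcp_rot: [-180.0, 0.0, 171.1]
ft_force: [-0.8, -0.5, 0.1]
gripper_width: 0.348
grasp_force: 0.0
```

```bash
python3 - <<'E'
from h import *
import pickle
s,W=wsnap("w10r.png"); pickle.dump((s,W),open("w10.pkl","wb")); st=r.read_state(); print(st["ee_pos"],st["tcp_rot"])
for p in ([.4605,-.198,.058],[.473,-.119,.025]): print(wproj(s,W,p))
u,v=map(int,wproj(s,W,[.467,-.155,.04])); x,y=max(0,min(u-80,352)),max(0,min(v-60,264)); print("org",x,y)
cv2.imwrite("pics/w10.png",cv2.resize(s["img"][y:y+120,x:x+160],(800,600),interpolation=2)[:,:,::-1])
E
```

```text
[ 0.47287322 -0.11878696  0.07417455] [-1.79998436e+02  1.63449218e-02  1.71051118e+02]
(np.float64(142.57496866027637), np.float64(211.9139253885589))
(np.float64(253.70010432305853), np.float64(198.294304237522))
org 124 143
```

View pics/w10.png

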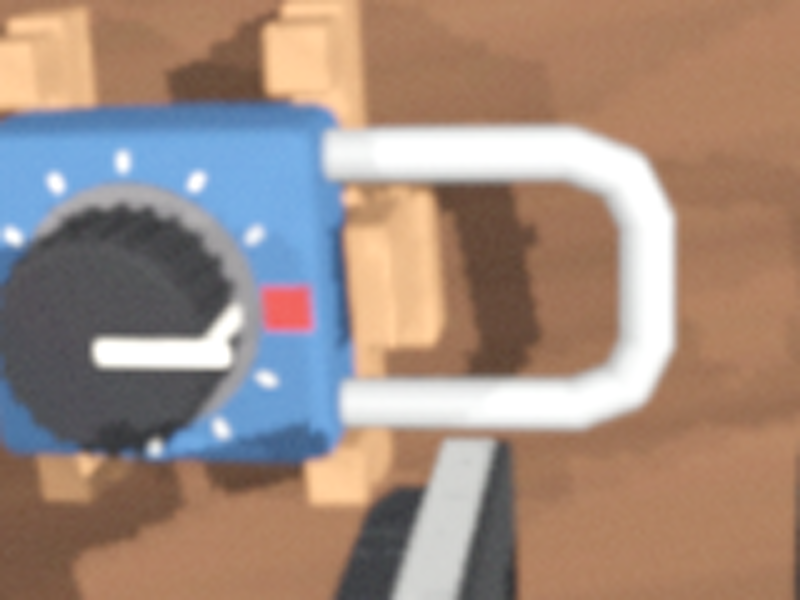

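The dial line points squarely along the shackle, and the bow at crop (648,282) matches the prediction. I'll descend around the bar.

Request:
move_arm --moves '[[30, [0, 0, -0.6], 0], [30, [0, 0, -0.6], 0], [30, [0, 0, -0.5], 0], [30, [0, 0, -0.3], 0], [30, [0, 0, -0.15], 0], [30, [0, 0, -0.1], 0], [30, [0, 0, 0], 0]]' --grip_force 25

```text
time: 15.9
ee_pos: [0.4726, -0.1187, -0.0163]
tcp_rot: [180.0, -0.0, 171.1]
ft_force: [0.5, -0.8, 0.0]
gripper_width: 0.347
grasp_force: 0.0
```

Request:
move_arm --moves '[[5, [0, 0, 0], 0], [5, [0, 0, 0], 0], [5, [0, 0, 0], 0], [5, [0, 0, 0], 0], [5, [0, 0, 0], 0]]'

```text
time: 16.32
ee_pos: [0.4737, -0.1192, -0.0152]
tcp_rot: [-180.0, 0.1, 171.1]
ft_force: [-0.2, 0.2, 1.6]
gripper_width: 0.079
grasp_force: 24.3
```

Request:
move_arm --moves '[[5, [0.016, 0.099, 0], 0], [5, [0.016, 0.099, 0], 0], [5, [0.016, 0.099, 0], 0], [5, [0, 0, 0], 0]]'

```text
time: 16.65
ee_pos: [0.4752, -0.106, -0.0158]
tcp_rot: [180.0, 0.0, 171.2]
ft_force: [1.6, -1.1, 1.7]
gripper_width: 0.082
grasp_force: 24.4
```

Request:
move_arm --moves '[[5, [0.016, 0.099, 0], 0], [5, [0.016, 0.099, 0], 0], [5, [0, 0, 0], 0]]'

```text
time: 16.9
ee_pos: [0.476, -0.0982, -0.016]
tcp_rot: [180.0, -0.0, 171.1]
ft_force: [0.8, -1.0, 1.1]
gripper_width: 0.081
grasp_force: 24.4
```

Request:
move_arm --moves '[[5, [0.008, 0.05, 0], 0], [5, [0, 0, 0], 0]]'

```text
time: 17.07
ee_pos: [0.476, -0.0976, -0.016]
tcp_rot: [-179.9, -0.0, 171.1]
ft_force: [-0.2, -3.9, 1.8]
gripper_width: 0.076
grasp_force: 24.4
```

Request:
move_arm --moves '[[5, [0.008, 0.05, 0], 0], [5, [0, 0, 0], 0]]'

```text
time: 17.23
ee_pos: [0.4761, -0.0977, -0.0159]
tcp_rot: [-179.6, -0.0, 171.0]
ft_force: [-1.2, -9.3, 1.5]
gripper_width: 0.076
grasp_force: 24.4
```

Request:
move_arm --moves '[[5, [0.008, 0.05, 0], 0], [5, [0, 0, 0], 0]]'

```text
time: 17.4
ee_pos: [0.4762, -0.0977, -0.0158]
tcp_rot: [-179.4, -0.0, 171.0]
ft_force: [-3.5, -15.0, 1.2]
gripper_width: 0.08
grasp_force: 24.4
```

The shackle is at its stop: 21 mm of travel, with the force rising to 15 N. Releasing, lifting and turning over the body.

Request:
move_arm --moves '[[26, [-0.02, -0.12, 0], 0], [26, [0, 0, 0], 0], [26, [0, 0, 0], 0], [26, [0, 0, 0.6], 0], [26, [0, 0, 0.9], 0], [60, [0, 0, 0.9], -0.9], [85, [0, -0.3, 0.1], -1], [85, [-0.06, -0.3, 0], -1], [85, [-0.06, -0.3, 0], -1], [85, [-0.06, -0.3, 0], -1]]' --grip_force 60

```text
time: 18.23
ee_pos: [0.4688, -0.145, 0.0841]
tcp_rot: [179.9, -0.0, 141.5]
ft_force: [0.8, 0.1, 0.6]
gripper_width: 0.986
grasp_force: 0.0
```

Request:
move_arm --moves '[[85, [-0.06, -0.3, 0], -1], [85, [-0.06, -0.3, 0], -1], [85, [-0.06, -0.3, 0], -1], [85, [0, -0.2, 0], -1], [85, [0, 0, 0], -1], [85, [0, 0, 0], -1], [85, [0, 0, 0], -1], [85, [0, 0, 0], -1], [85, [0, 0, 0], -1], [85, [0, 0, 0], -1]]'

```text
time: 19.07
ee_pos: [0.4614, -0.1884, 0.0836]
tcp_rot: [-180.0, -0.1, 81.4]
ft_force: [-0.6, -0.0, -0.3]
gripper_width: 0.998
grasp_force: 0.0
```

Request:
move_arm --moves '[[85, [0, 0, 0], 0], [85, [0, 0, 0], 0]]'

```text
time: 19.23
ee_pos: [0.4615, -0.1889, 0.0837]
tcp_rot: [-180.0, -0.1, 81.9]
ft_force: [0.8, -0.1, 0.4]
gripper_width: 0.997
grasp_force: 0.0
```

```bash
python3 - <<'E'
from h import *
import pickle
s,W=wsnap("w11r.png"); pickle.dump((s,W),open("w11.pkl","wb")); st=r.read_state(); print(st["ee_pos"],st["tcp_rot"])
im=s["img"].astype(int); R_,G,B=im[...,0],im[...,1],im[...,2]
m=((B>G+25)&(B>R_+60)).astype(np.uint8); n,l,S,c=cv2.connectedComponentsWithStats(m)
for i in range(1,n):
    if S[i,4]>300: print("blue",S[i],[np.round(watz(s,W,x,S[i,1]+S[i,3]/2,.038),4).tolist() for x in (S[i,0],S[i,0]+S[i,2])])
m=((R_>G+80)&(R_>B+80)&(abs(G-B)<40)).astype(np.uint8); n,l,S,c=cv2.connectedComponentsWithStats(m)
for i in range(1,n):
    if S[i,4]>20: print("red",S[i,4],watz(s,W,*c[i],.038))
for p in ([.4604,-.197,.058],[.476,-.098,.025]): print(wproj(s,W,p))
E
```

```text
[ 0.46155269 -0.18899315  0.0837513 ] [-1.79971019e+02 -5.33555361e-02  8.18744143e+01]
blue [ 221  168   70   73 2335] [[0.4356, -0.1878, 0.038], [0.4902, -0.1955, 0.038]]
red 66 [ 0.46526901 -0.17143204  0.038     ]
(np.float64(253.75751995826235), np.float64(220.7895823849185))
(np.float64(255.80176660892522), np.float64(82.37661692661149))
```

Request:
move_arm --moves '[[85, [0, -0.2, -0.6], -0.13], [85, [0, 0, -0.7], 0], [85, [0, 0, -0.6], 0], [85, [0, 0, -0.35], 0], [85, [0, 0, -0.2], 0], [85, [0, 0, -0.1], 0], [85, [0, 0, 0], 0]]'

```text
time: 19.87
ee_pos: [0.4615, -0.1974, -0.0184]
tcp_rot: [-180.0, -0.0, 81.0]
ft_force: [-0.0, 0.2, 0.2]
gripper_width: 0.996
grasp_force: 0.0
```

Request:
move_arm --moves '[[60, [0, 0, 0], 0], [60, [0, 0, 0], 0], [60, [0, 0, 0], 0], [50, [0, 0, 0], 0], [50, [0, 0, 0], 0], [50, [0, 0, 0], 0]]'

```text
time: 20.37
ee_pos: [0.4619, -0.1981, -0.0167]
tcp_rot: [180.0, 0.1, 80.9]
ft_force: [-2.5, 0.5, 7.4]
gripper_width: 0.645
grasp_force: 65.1
```

Request:
move_arm --moves '[[50, [0, 0, 0.05], 0], [50, [0, 0, 0.1], 0], [50, [0, 0, 0.15], 0], [50, [0, 0, 0.2], 0], [50, [0, 0, 0.3], 0], [50, [0, 0, 0.3], 0], [50, [0, 0, 0.4], 0], [50, [0, 0, 0.4], 0], [50, [0, 0, 0.2], 0], [50, [0, 0, 0], 0]]'

```text
time: 21.2
ee_pos: [0.4636, -0.1984, 0.0684]
tcp_rot: [179.8, 0.1, 80.9]
ft_force: [0.3, 0.4, -4.5]
gripper_width: 0.642
grasp_force: 64.7
```

```bash
cat > lk.py <<'E'
from h import *
import pickle
def look(views=True):
    s,W=wsnap("w12r.png"); s3=eyes.snapshot("scene"); s2=eyes.snapshot("side"); pickle.dump((s,W,s2,s3),open("w12.pkl","wb")); st=r.read_state(); print(st["ee_pos"],st["tcp_rot"],st["moment"],st["ft_force"],st["gripper_width"])
    im=s["img"].astype(int); R_,G,B=im[...,0],im[...,1],im[...,2]
    m=((R_>G+80)&(R_>B+80)&(abs(G-B)<40)).astype(np.uint8); n,l,S,c=cv2.connectedComponentsWithStats(m)
    print("red",[(S[i,4],c[i].round(1)) for i in range(1,n) if S[i,4]>20])
    return s,W,s2,s3
if __name__=="__main__": look()
E
python3 lk.py; python3 - <<'E'
import pickle; from h import *
s,W=pickle.load(open("w11.pkl","rb"))
# expected red mark pixel if lock rigid in grasp: point in tool frame at grasp
T=np.eye(4); T[:3,:3]=R.from_euler("xyz",[180,0,80.9],degrees=True).as_matrix(); T[:3,3]=[.4619,-.1981,-.0167]
p=np.linalg.inv(T)@np.array([.4652,-.1720,.038,1]); q=np.linalg.inv(np.array(s["hand_eye"]))@p
print(p, wproj(s,np.eye(4),q[:3]))
E
```

```text
[ 0.461247   -0.1972095   0.06541067] [-1.79949596e+02 -4.00490960e-02  8.09312416e+01] [-0.05711798  0.015573   -0.00678878] [-0.75306519 -0.23003059 -3.96236321] 0.6445371149531587
red [(np.int32(213), array([254.4, 215. ]))]
[ 2.62934220e-02 -8.69459993e-04 -5.47000000e-02  1.00000000e+00] (np.float64(250.64033038301216), np.float64(216.397217114803))
```

The lock is off its stand and held firmly (−4 N, no moment). Carrying it to a stand-off point in front of the hasp.

Request:
move_arm --moves '[[50, [0.1, 0.25, 0.02], 0.1], [50, [0.22, 0.5, 0.02], 0.18], [50, [0.29, 0.66, 0.02], 0.2], [50, [0.29, 0.66, 0.02], 0.22], [50, [0.29, 0.66, 0.02], 0.2], [50, [0.29, 0.66, 0.02], 0.2], [50, [0.25, 0.58, 0], 0.18], [50, [0.2, 0.45, 0], 0.12], [50, [0.12, 0.25, 0], 0], [50, [0, 0, 0], 0]]'

```text
time: 22.18
ee_pos: [0.5439, -0.0084, 0.0699]
tcp_rot: [-179.9, -0.1, 89.5]
ft_force: [1.1, -0.9, -5.6]
gripper_width: 0.639
grasp_force: 64.6
```

Request:
move_arm --moves '[[50, [0, 0, 0], 0], [50, [0, 0, 0], 0], [50, [0, 0, 0], 0]]'

```text
time: 22.43
ee_pos: [0.543, -0.0118, 0.0705]
tcp_rot: [-179.9, 0.0, 89.2]
ft_force: [0.2, 0.5, -4.8]
gripper_width: 0.645
grasp_force: 64.6
```

```bash
python3 - <<'E'
from lk import *
s,W,s2,s3=look()
t=r.read_state()["ee_pos"]; R_=wpose()[:3,:3]
bow=t+R_@[.1013,0,0]; bow[2]=t[2]+.0417
eye=np.array([.5424,.1639,.112])
print("bow",bow,[np.round(f(a,p)) for a,f in ((s2,proj),(s3,proj)) for p in (bow,eye)],np.round(wproj(s,W,bow)),np.round(wproj(s,W,eye)))
a=cv2.resize(s["img"][40:265,106:406],(400,300),interpolation=2)  # k=1.333
b=cv2.resize(s["img"][0:150,156:356],(400,300),interpolation=2)
u,v=map(int,proj(s2,(bow+eye)/2)); x2,y2=u-50,v-37; u,v=map(int,proj(s3,(bow+eye)/2)); x3,y3=u-50,v-37; print((x2,y2),(x3,y3))
f=lambda im,x,y:cv2.resize(im[y:y+75,x:x+100],(400,300),interpolation=2)
cv2.imwrite("pics/c12.png",np.vstack([np.hstack([a,b]),np.hstack([f(s2["img"],x2,y2),f(s3["img"],x3,y3)])])[:,:,::-1])
E
```

```text
[ 0.54343314 -0.01171775  0.07081378] [-1.79992467e+02  4.29276306e-03  8.92400135e+01] [-0.10729684  0.0300757   0.00845412] [ 0.63534999 -0.22988882 -3.52488031] 0.6401929751510242
red [(np.int32(211), array([254.5, 215. ]))]
bow [0.54477677 0.08957334 0.11251378] [array([229., 231.]), array([211., 261.]), array([297., 173.]), array([323., 163.])] [253.  43.] [247. -89.]
(170, 208) (260, 131)
```

View pics/c12.png

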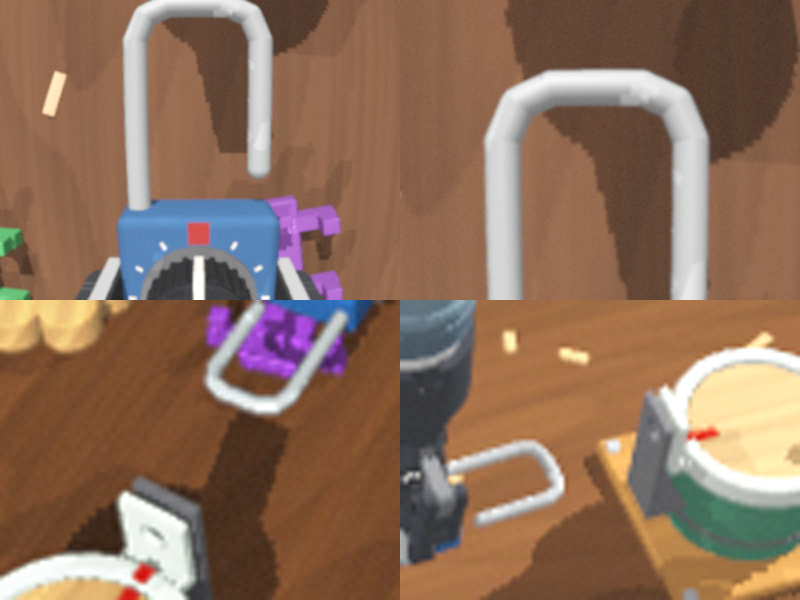

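No more pictures will be viewed, so the rest is numeric. The composite shows the shackle fully open with one leg free, the line at the red mark, and the lock level and square. Scene tile: bow (552,472), eye (656,432). Side tile: bow (245,403).

```bash
python3 - <<'E'
from h import *
import pickle
s1,W1=pickle.load(open("w1.pkl","rb")); s,W,s2,s3=pickle.load(open("w12.pkl","rb"))
print("w1 eye",watz(s1,W1,264/1.5625,188/1.5625,.112),"lidmark",watz(s1,W1,329/1.5625,191.5/1.5625,.093))
print("w1 plate top l/r mid",watz(s1,W1,248/1.5625,189/1.5625,.129))
print("side bow",atz(s2,230.8,233.4,.1125),"scene bow",atz(s3,297.6,173.6,.1125),"scene eye",atz(s3,323.6,163.6,.112))
print("wrist bow",watz(s,W,156+(597-400)/2,(87)/2,.1125))
# legs direction from wrist image: left leg & right leg centre points tile a (k=1.333,org 106,40)
for a,b in (((135,60),(138,190)),((259,60),(259,160))):
    p,q=[watz(s,W,106+x/1.3333,40+y/1.3333,.1125) for x,y in (a,b)]; print("leg",np.degrees(np.arctan2(*(p-q)[1::-1])),p,q)
E
```

```text
w1 eye [0.54131161 0.16753481 0.112     ] lidmark [0.54453678 0.20254147 0.093     ]
w1 plate top l/r mid [0.54087733 0.16340859 0.129     ]
side bow [0.53959635 0.09285019 0.1125    ] scene bow [0.54782478 0.08973995 0.1125    ] scene eye [0.54282801 0.16408511 0.112     ]
wrist bow [0.54527725 0.08955035 0.1125    ]
leg 89.16130186308821 [0.52412669 0.07126462 0.1125    ] [0.52347157 0.02651338 0.1125    ]
leg 90.39139470726295 [0.56524685 0.07067856 0.1125    ] [0.56547955 0.03661336 0.1125    ]
```

```bash
python3 - <<'E'
from h import *
import pickle
a=pickle.load(open("a0.pkl","rb")); s1,W1=pickle.load(open("w1.pkl","rb")); s,W,s2,s3=pickle.load(open("w12.pkl","rb"))
k=1.5625; ang=lambda p,q:np.degrees(np.arctan2(*(q-p)[1::-1]))
for h in (.008,.015):
    w=[watz(s1,W1,x/k,y/k,h) for x,y in ((310,90),(502,105),(480,290),(297,272))]
    print(h,"wrist",[round(ang(w[i],w[i-3]),1) for i in range(4)],[round(np.linalg.norm(w[i]-w[i-3]),3) for i in range(4)],np.mean(w,0)[:2])
    d=[atz(a["side"],x/k,y/k,h) for x,y in ((384,482),(315,598),(214,528))]; e=[atz(a["scene"],x/k,y/k,h) for x,y in ((485,262),(520,328),(597,302))]
    for n,q in (("side",d),("scene",e)): print(n,[(round(ang(q[i],q[i+1]),1),round(np.linalg.norm(q[i]-q[i+1]),3)) for i in (0,1)],(q[0]+q[2])[:2]/2)
print("ring",watz(s1,W1,397.5/k,195.5/k,.096))
for n,S in (("side",s2),("scene",s3)):
    im=S["img"].astype(int); m=((im[...,0]>im[...,1]+90)&(im[...,0]>im[...,2]+90)&(abs(im[...,1]-im[...,2])<40)).astype(np.uint8)
    N,l,st,c=cv2.connectedComponentsWithStats(m); print(n,[(st[i,4],atz(S,*c[i],.094).round(4).tolist()) for i in range(1,N) if st[i,4]>4])
# best plane-fit yaw from orange board in wrist image
im=cv2.cvtColor(s1["img"],cv2.COLOR_RGB2HSV); print(im[int(283/k),int(300/k)],im[int(100/k),int(480/k)],im[int(300/k),int(520/k)])
E
```

```text
0.008 wrist [np.float64(87.4), np.float64(-3.6), np.float64(-94.1), np.float64(176.2)] [np.float64(0.15), np.float64(0.15), np.float64(0.15), np.float64(0.147)] [0.54602815 0.24346439]
side [(np.float64(87.2), np.float64(0.15)), (np.float64(-5.1), np.float64(0.148))] [0.54653277 0.24141347]
scene [(np.float64(-3.5), np.float64(0.149)), (np.float64(89.3), np.float64(0.149))] [0.54657369 0.24662599]
0.015 wrist [np.float64(87.4), np.float64(-3.6), np.float64(-94.1), np.float64(176.2)] [np.float64(0.147), np.float64(0.148), np.float64(0.147), np.float64(0.144)] [0.5456998  0.24345601]
side [(np.float64(87.2), np.float64(0.149)), (np.float64(-5.1), np.float64(0.146))] [0.54393743 0.24379846]
scene [(np.float64(-3.5), np.float64(0.147)), (np.float64(89.3), np.float64(0.147))] [0.55077031 0.24277049]
ring [0.54601159 0.24362355 0.096     ]
side [(np.int32(7), [0.5572, -0.0123, 0.094]), (np.int32(15), [0.5424, 0.1862, 0.094]), (np.int32(34), [0.5423, 0.2034, 0.094])]
scene [(np.int32(13), [0.5431, 0.2001, 0.094])]
[ 11 122 128] [ 11 119 131] [ 11 122 119]
```

The canister yaw comes out at about -3° (board edges in three cameras, ring and plate), with its centre at (0.546, 0.2435). The eye is then at about (0.5418, 0.163), so the TCP target is (0.535, 0.032) at yaw 87°. Now the final approach.

Request:
move_arm --moves '[[50, [-0.03, 0.12, 0], -0.07], [50, [-0.05, 0.25, 0], -0.1], [50, [-0.05, 0.3, 0], -0.1], [50, [-0.05, 0.25, 0], -0.1], [50, [-0.03, 0.13, 0], 0], [50, [0, 0.04, 0], 0], [50, [0, 0, 0], 0], [50, [0, 0, 0], 0], [50, [0, 0, 0], 0], [50, [0, 0, 0], 0]]'

```text
time: 23.42
ee_pos: [0.5355, 0.0322, 0.0709]
tcp_rot: [180.0, 0.0, 87.1]
ft_force: [0.0, 0.2, -4.8]
gripper_width: 0.641
grasp_force: 64.6
```

```bash
python3 - <<'E'
from lk import *
s,W,s2,s3=look(); t=r.read_state()["ee_pos"]; bow=t+wpose()[:3,:3]@[.1013,0,0]; bow[2]=t[2]+.0417; print("bow",bow)
u=np.array([np.sin(np.radians(-3)),-np.cos(np.radians(-3))]); eye=np.array([.546,.2435])+.0805*u; d=bow[:2]-eye; print("along",d@u,"lat",d@[u[1],-u[0]])
# bow in images: bright grey pixels near the predicted bow
for S,nm in ((s3,"scene"),(s2,"side")):
    print(nm,"bow px",np.round(proj(S,bow),1),"eye px",np.round(proj(S,[*eye,.112]),1))
im=s["img"].astype(int); m=(im.min(2)>140)&(im.max(2)-im.min(2)<30); u0,v0=wproj(s,W,bow); print("wrist bow pred",u0,v0)
for x in (int(u0)-8,int(u0),int(u0)+8): print(x,np.nonzero(m[:90,x])[0][[0,-1]])
y=int(v0)+25; xs=np.nonzero(m[y])[0]; print("legs row",y,xs.min(),xs.max())
E
```

```text
[0.53543214 0.03238258 0.07082061] [1.79993178e+02 3.28386806e-03 8.70759542e+01] [-0.04352642  0.01934418  0.01228074] [-0.20997911  0.1002448  -3.88075043] 0.6431064684604682
red [(np.int32(211), array([254.5, 215. ]))]
bow [0.54059966 0.1335507  0.11252061]
along 0.029581254400538045 lat -0.00036136327417405934
scene bow px [312.3 166.3] eye px [323.1 163.4]
side bow px [220.  248.6] eye px [211.4 260.5]
wrist bow pred 252.36139260170592 43.53760424167709
244 [35 47]
252 [35 50]
260 [35 51]
legs row 68 198 309
```

```bash
python3 -c "
from plant import r
print(r.finish_job())"
```

```text
the job is handed in; nothing more can be done
None
```

I handed the job in after about 23 s: the collar is turned to its locked stop, the dial is at the red mark and the shackle is fully open. By my measurements the arm holds the lock level and square to the hasp eye, with the bow about 30 mm away and nothing touching; the verdict was not shown to me.

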